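# Knock the castings out of the mould

### The job

Take the blue mould out of its leaning rack by the yellow bar on its back, turn it upside down over the wooden box and rap it on the box's rim until all three orange castings have come loose and dropped into the box. Then lay the empty mould face down in the middle of the black mat and let go, leaving the other things on the bench where they are.

Things in the scene. Friction and masses are not known exactly. Their poses are not given: they have to be found in the camera images.
- mould_bar (a point): Middle of the yellow grip bar behind the mould's back, at (0, 0, -55) mm of the mould, with the mould's axes; 86 mm from the open face's plane. The bar runs along y: 134 mm long, 118 mm free between its posts, 16 mm square, turned so that fingers pointing along (0.5, 0, 0.866) of the mould lie flat on it, closing square to y.
- rack: Aluminium and blue easel rack, fixed to the bench, 240 mm long (y), 140 mm deep (x). Origin: centre of its underside, z up, x away from the robot. The mould only leans in it under its own weight: it comes free when lifted straight up or drawn up and back towards the robot.
- knock_box: Open wooden box, fixed, 154 mm (x) by 200 mm (y). Origin: centre of its underside, z up. The end walls, at y = +-84 to +-100 mm, are the rim to rap on, 70 mm high; the other two are 56 mm high. Inside 130 by 168 mm. The upside-down mould, its long side along the box's y, lands with its two ends on the end walls, castings over the opening.
- mat: Black rubber mat fixed to the bench, 170 mm (x) by 250 mm (y) by 4 mm thick. Origin: centre of its underside.
- mould: Blue mould, a block 100 mm (its x) by 210 mm (its y) by 31 mm (its z), 0.36 kg empty, carried in the rack. Origin: middle of its back; +z points out of the open face, which lies 31 mm along +z. In the rack it stands on a long edge leaning 20 degrees forward, open face away from the robot, x pointing down, y along the rack's y.
- casting1_mid (a point): Middle of an orange casting (machine foot): 40 mm square, 18 mm thick, with a round boss; 55 g. The three sit in a row along the mould's y, 52 mm apart. A springy lip holds each in: it stays when the mould is merely turned over, and pops out when the upside-down mould, moving down at about 0.2 m/s or more, is stopped by the rim.
- casting2_mid (a point): Middle of the second casting, the middle one in the mould.
- casting3_mid (a point): Middle of the third casting.
- tape_roll_mid (a point): Bystander: roll of yellow tape on the bench, 90 mm wide, 24 mm high.
- mug: Bystander: white mug, 90 mm high.
- spray_can: Bystander: red can, 170 mm high.
- tape_measure: Bystander: yellow and black tape measure, 60 mm high.
- resin_jar: Bystander: white jar, 110 mm high.
- brush: Bystander: brush lying nearer the robot.
- screwdriver: Bystander: screwdriver lying nearer the robot.
- mould_face (a point): Middle of the mould's open face, same axes. Gripped flat on the bar, the fingers point forward and down 40 degrees from vertical while the mould is in the rack, and, once it is upside down and level, down and back towards the robot's side 30 degrees from vertical.

How it is judged:
On the way, in this order (a step that is already met when the one before it is completed fails the run):
1. the mould is held upside down over the box with all three castings still in it (angle between mould_bar's own z axis and vertical above 2.6 rad and horizontal distance between mould_bar and knock_box below 0.08 m and distance between each of casting1_mid, casting3_mid and mould_bar below 0.095 m and distance between casting2_mid and mould_bar below 0.08 m), for 0.1 s.
2. the upside-down mould is rapped on the box (angle between mould_bar's own z axis and vertical above 2.6 rad and contact force between mould and knock_box above 3 N).
3. all three castings lie in the box (horizontal distance between each of casting1_mid, casting2_mid, casting3_mid and knock_box below 0.11 m and height (world z) of each of casting1_mid, casting2_mid, casting3_mid below 0.05 m), for 0.2 s.
At the end, for the whole second after the job is handed in: All three castings lie inside the wooden box; the mould lies flat, face down (within 8 degrees) on the mat, its middle within 45 mm of the mat's middle, at rest and released (x of casting1_mid in the frame of knock_box between -0.066 and 0.066 m and y of casting1_mid in the frame of knock_box between -0.085 and 0.085 m and height (world z) of each of casting1_mid, casting2_mid, casting3_mid below 0.055 m and x of casting2_mid in the frame of knock_box between -0.066 and 0.066 m and y of casting2_mid in the frame of knock_box between -0.085 and 0.085 m and x of casting3_mid in the frame of knock_box between -0.066 and 0.066 m and y of casting3_mid in the frame of knock_box between -0.085 and 0.085 m and angle between mould_bar's own z axis and vertical above 3 rad and horizontal distance between mould_bar and mat below 0.045 m and height (world z) of mould_bar between 0.08 and 0.097 m and linear speed of mould below 0.02 m/s); the robot touches nothing.
It fails at once if a bystander is pushed or knocked over (moved more than 40 mm) (distance of any of tape_roll_mid, mug, spray_can, tape_measure, resin_jar, brush, screwdriver from where it was at the start of the episode above 0.04 m).
It also fails if it takes over 48 s, if anything falls off the work surface, if the arm or the gripper's body presses on something with over 40 N, if the wrist force passes 120 N, or if a joint passes its speed limit or range.

### The arm

A 6-joint arm with a two-finger parallel gripper is mounted at the origin on the work surface. World frame = base frame: x ahead of the robot, y to its left, z up, the work surface at z = 0. Lengths are in m, angles in rad, forces in N, time in s.
With the tool pointing down it reaches from about 0.35 to 0.725 m from the base axis. Payload 6 kg.
Tool frame: the origin (TCP) lies at the very end of the fingers, on their centre line; the grasp point (between the pads) lies 19 mm behind it; z points along the fingers, y is the direction in which the jaws open and shut (so a half turn about z gives the same grasp; the last joint's range is limited). The gripper opens to 85 mm and grips with 20 to 120 N. Pads are 22 mm wide; open, the fingers measure 114 mm over their backs; the gripper's body (76 mm by 85 mm) begins 54 mm behind the grasp point. The pads swing forward as they close: fully open they stand 13 mm farther back than shut.
Start: joints at [1.668, 0.04, 0.085, 0, -1.615, -0.334], TCP at [0.141, 0.583, 0.231] pointing down, gripper open.
Joint ranges: [-2.56, 2.56], [-1.29, 2.01], [-1.08, 1.49], [-3.29, 1.98], [-2.81, -0.18], [-2.99, 2.99]. Speed limits (rad/s): [2.57, 2.57, 3.01, 3.14, 3.14, 3.14].

### API

Orientations are given as a 3x3 rotation matrix whose columns are the frame's x, y, z axes.
In Python, from workcell import manip gives the robot as it stands.
- The arm moves only by the tool play_rows, never from a script. Its argument "motion" is a list of rows, each a list of 3 entries, a list of its own where there are three numbers: the opening, from 0 (shut) to 1 (fully open), then the shift along the tool's x, y, z in mm, then the turn about the tool's z in degrees. In form: [[hand, [dx, dy, dz], twist], ...]. A call has exactly 8 rows; each row is the pose to reach, as a shift and turn from the pose commanded when the call began, along the tool's axes at that moment; what a row does not reach only later rows make up. A row lasts 1/8 s, in which the tool goes at most 62.5 mm and 10.7 degrees, less where a joint would pass 70% of its speed; a pose out of reach is approached as far as the arm can. A call with a gripper value outside its range is refused whole. The fingers move at their own pace and stop on an object; "squeeze" is the grip in N (left out, the last holds). Time passes only in rows, so rows that repeat a pose let the fingers close, or fill a call up. It gives the time, the measured TCP pose, the force and the opening at its end, in the units of the state.
- manip.observe(): the state, without advancing time (a new reading comes with each control period).
- manip.snapshot(name): name is "scene" or "top"; returns the picture (384x512x3 uint8, red, green, blue); there is no depth.
- manip.calibration(name): a dict with "intrinsics" (3x3 intrinsics, pixels), "extrinsics" (4x4, takes a point from camera to world coordinates). Camera axes: x right, y up, looking along -z (the intrinsics and any distortion apply to the point x, -y, -z); pixel columns grow to the right and rows downward; lengths in m; the calibration is good to about 2 mm. A picture is of the moment at which its call begins. calibration takes no time and is no camera call.
- manip.sign_off(): hands the job in, once; it reports no verdict.
The state is a dict: "clock": time; "joints": joint angles; "joint_vel": joint speeds; "tau": joint torques, N m; "eef_pos": TCP position; "orientation": TCP orientation; "force": force on the tool from outside, world axes, zero at the start; "wrist_torque": the same for the moment, N m; "width": finger opening in m.
Only numpy, scipy, OpenCV 4.12 (cv2) and the standard library are available. Lean on these libraries where they do the work, as an engineer would, in place of code of your own. Each camera call takes 0.05 s, during which the arm holds its last target.

## Working session

There is one attempt and no reset: what is moved stays moved. The work goes in short steps, Python scripts to look and compute and a tool call to move; the robot and the scene stay as the last step left them, time stands still between calls to the robot, and variables do not carry over. Pictures are saved under pics/ and viewed, and the job is handed in when it is done.

Besides the shell and the picture viewer there is one more tool, called after "Request:" by a JSON object that holds its "fn" and its "kwargs", one argument or row to a line. play_rows: Moves the arm, as the interface text tells. Its arguments: {"type":"object","properties":{"motion":{"type":"array","items":{"type":"array"}},"squeeze":{"type":"number"}},"required":["motion"]}

View pics/scene0.png

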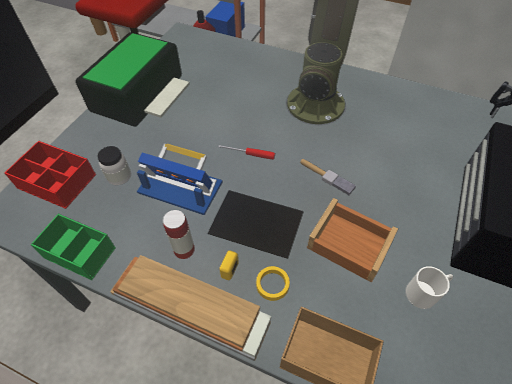

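View pics/top0.png

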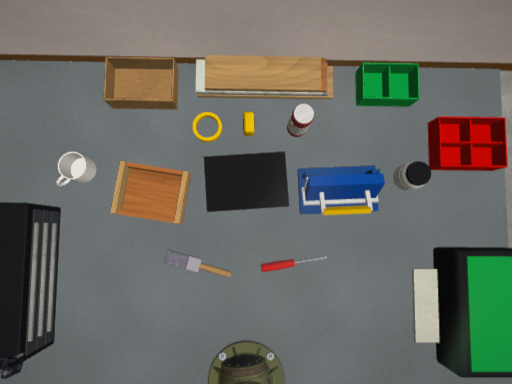

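```bash
cat > h.py <<'E'
import numpy as np,cv2
from workcell import manip
np.set_printoptions(precision=4,suppress=True)
C={n:manip.calibration(n) for n in("scene","top")}
def ray(n,uv):
    K=C[n]["intrinsics"];E=C[n]["extrinsics"]
    p=np.linalg.inv(K)@[uv[0],uv[1],1]; d=E[:3,:3]@[p[0],-p[1],-1*p[2]]
    return E[:3,3],d/np.linalg.norm(d)
def plane(n,uv,z):
    o,d=ray(n,uv); return o+d*(z-o[2])/d[2]
def tri(a,b):
    o1,d1=ray("scene",a);o2,d2=ray("top",b)
    s=np.linalg.lstsq(np.c_[d1,-d2],o2-o1,rcond=None)[0]
    p,q=o1+s[0]*d1,o2+s[1]*d2
    return (p+q)/2,np.linalg.norm(p-q)
def proj(n,P):
    K=C[n]["intrinsics"];E=C[n]["extrinsics"]
    p=E[:3,:3].T@(np.array(P)-E[:3,3]); q=K@[p[0],-p[1],-p[2]]; return q[:2]/q[2]
def masks(im):
    hsv=cv2.cvtColor(im,cv2.COLOR_RGB2HSV)
    return dict(yellow=cv2.inRange(hsv,(20,120,90),(32,255,255)),blue=cv2.inRange(hsv,(105,120,50),(125,255,255)),
      black=cv2.inRange(hsv,(0,0,0),(180,255,40)),wood=cv2.inRange(hsv,(5,80,60),(20,255,255)),orange=cv2.inRange(hsv,(4,190,120),(16,255,255)))
def rects(m,amin=60):
    out=[]
    for c in cv2.findContours(m,cv2.RETR_EXTERNAL,cv2.CHAIN_APPROX_NONE)[0]:
        if cv2.contourArea(c)>amin: out.append((cv2.contourArea(c),cv2.minAreaRect(c),cv2.boxPoints(cv2.minAreaRect(c))))
    return sorted(out,key=lambda t:-t[0])
def save(im,name,crop=None,f=1):
    if crop: im=im[crop[1]:crop[3],crop[0]:crop[2]]
    im=cv2.resize(im,None,fx=f,fy=f,interpolation=cv2.INTER_CUBIC); cv2.imwrite(f"pics/{name}.png",im[:,:,::-1])
E
python3 - <<'E'
from h import *
for n in("scene","top"):
    im=cv2.imread(f"pics/{n}0.png")[:,:,::-1].copy()
    M=masks(im)
    for k in("yellow","black","wood","blue"):
        for a,r,b in rects(M[k])[:6]: print(n,k,a,np.round(r[0],1),np.round(r[1],1),b.round().astype(int).tolist())
print(proj("top",[.141,.583,.231]),proj("scene",[.141,.583,.231]))
im=cv2.imread("pics/scene0.png")[:,:,::-1];save(im,"sc_rack",(120,130,250,230),6)
im=cv2.imread("pics/top0.png")[:,:,::-1];save(im,"top_rack",(280,150,400,230),6)
E
```

```text
scene yellow 861.5 [272.1 282.8] [33.1 33.5] [[250, 290], [265, 260], [294, 275], [279, 305]]
scene yellow 297.0 [227.8 264.5] [13.7 28.5] [[217, 276], [226, 249], [239, 253], [230, 280]]
scene yellow 183.0 [183.9 151.1] [40.2  6.1] [[164, 148], [165, 142], [204, 154], [202, 160]]
scene black 5141.5 [481.  204.5] [165.  60.] [[451, 122], [511, 122], [511, 287], [451, 287]]
scene black 4406.0 [28.5 71.5] [143.  57.] [[0, 0], [57, 0], [57, 143], [0, 143]]
scene black 2759.5 [135.6  91.3] [ 63.6 105.3] [[75, 80], [174, 43], [196, 103], [97, 139]]
scene black 161.5 [498.6  98.9] [19.7 29.3] [[481, 97], [507, 83], [516, 101], [490, 114]]
scene wood 6301.5 [185.3 299.5] [143.5  48.2] [[110, 292], [130, 248], [261, 307], [241, 351]]
scene wood 5381.5 [332.8 354.8] [95.6 66.3] [[276, 368], [301, 306], [389, 342], [365, 403]]
scene wood 4073.5 [350.9 238.2] [76.  59.5] [[304, 248], [330, 195], [398, 229], [372, 282]]
scene wood 151.0 [237.4  18.5] [37.3  5.3] [[234, 0], [239, 0], [241, 37], [236, 37]]
scene wood 150.0 [98. 25.] [20.2 10.8] [[90, 17], [100, 14], [106, 33], [96, 36]]
scene wood
[... 761 characters left out ...]
[511, 248], [511, 376], [434, 376]]
top black 404.5 [417.5 173. ] [22. 23.] [[406, 162], [429, 162], [429, 184], [406, 184]]
top black 285.0 [242.  360.5] [11. 40.] [[222, 355], [262, 355], [262, 366], [222, 366]]
top wood 8888.0 [199.9  81.6] [400.   53.5] [[0, 107], [0, 54], [400, 56], [400, 109]]
top wood 3751.0 [150.3 192.1] [73.6 53.3] [[110, 213], [118, 160], [191, 172], [182, 224]]
top wood 420.5 [460.5  65.6] [101.1   7.2] [[410, 68], [410, 61], [511, 63], [511, 70]]
top wood 161.5 [214.7 269.8] [32.3  6.2] [[198, 268], [200, 262], [231, 271], [229, 277]]
top blue 2407.5 [341.5 188.8] [45.1 85.7] [[298, 169], [383, 164], [386, 209], [300, 214]]
[  4.7358 349.9648] [505.5757 126.5632]
```

View pics/sc_rack.png

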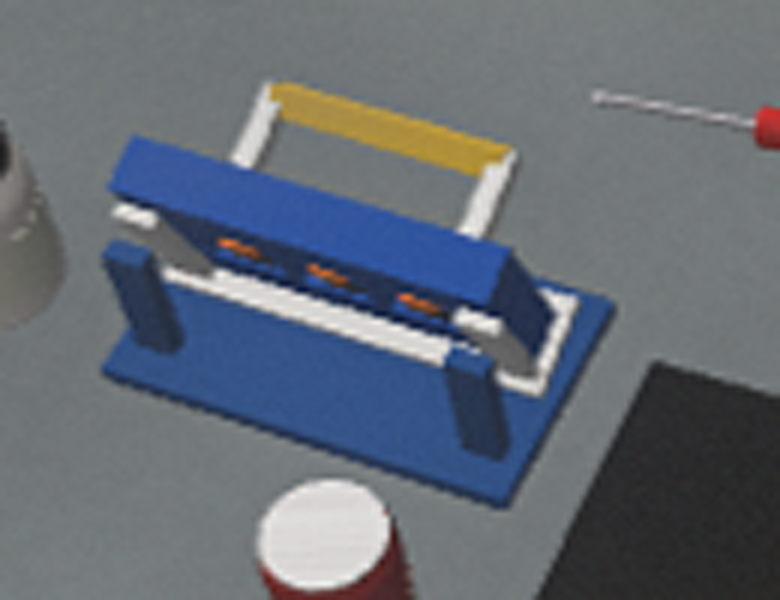

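View pics/top_rack.png

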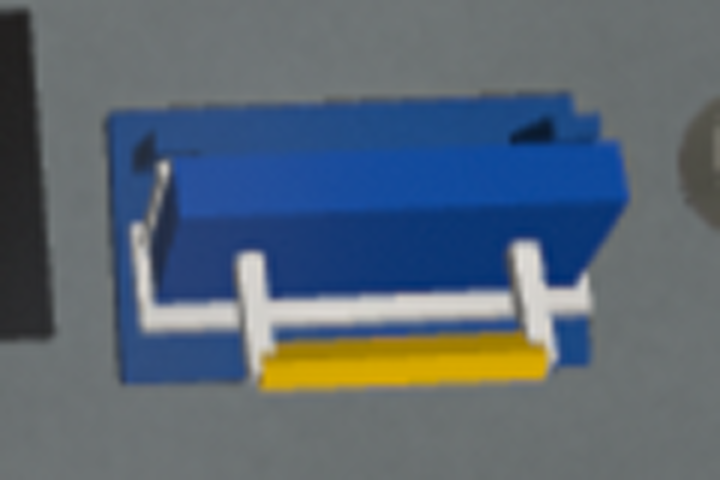

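Run:
```python
from h import *
print(tri((183.9,151.1),(346.4,209.9)))
# ends (pictures crops /6)
def s(u,v): return (120+u/6-.5,130+v/6-.5)
def t(u,v): return (280+u/6-.5,150+v/6-.5)
print("bar y- end mid", tri(s(272,105),t(550,360)))
print("bar y+ end mid", tri(s(508,162),t(262,368)))
# mould top-face corners (back top edge, front top edge)
print("back top y-?",tri(s(140,137),t(615,203)))   # guess
print("back top y-",tri(s(137,137),t(620,142)), tri(s(110,187),t(620,142)))
print("y+ front top", tri(s(500,305),t(165,160)),"back top y+",tri(s(512,248),t(180,215)))
print("rack base front y+ corner",plane("scene",s(503,505),.01),plane("top",t(108,112),.01))
print("base back y+",plane("scene",s(612,305),.01),plane("top",t(122,383),.01))
print("base front y-",plane("scene",s(105,370),.01),plane("top",t(573,95),.01))
# mat
for p in [[204,157],[284,152],[287,205],[207,211]]: print("mat",plane("top",p,.004))
print(plane("top",(245.5,181.2),.004))
im=cv2.imread("pics/top0.png")[:,:,::-1];save(im,"top_box",(100,150,200,230),7)
im=cv2.imread("pics/scene0.png")[:,:,::-1];save(im,"sc_box",(295,190,405,285),7)
```

```text
(array([ 0.4925, -0.2785,  0.1029]), np.float64(2.9673374159431796e-05))
bar y- end mid (array([ 0.4942, -0.3508,  0.0924]), np.float64(0.0024933965270830145))
bar y+ end mid (array([ 0.4884, -0.2107,  0.1043]), np.float64(0.003545546708654465))
back top y-? (array([ 0.5663, -0.373 ,  0.13  ]), np.float64(0.0010228032764665843))
back top y- (array([ 0.5877, -0.3601,  0.1593]), np.float64(0.012293698731270375)) (array([ 0.595 , -0.3769,  0.1208]), np.float64(0.0032466455774313786))
y+ front top (array([ 0.5836, -0.1621,  0.1218]), np.float64(0.0048792046318884815)) back top y+ (array([ 0.5571, -0.1679,  0.1324]), np.float64(0.0037876222715467786))
rack base front y+ corner [ 0.6247 -0.15    0.01  ] [ 0.6228 -0.1519  0.01  ]
base back y+ [ 0.4871 -0.1574  0.01  ] [ 0.4851 -0.1589  0.01  ]
base front y- [ 0.6343 -0.3846  0.01  ] [ 0.6346 -0.3904  0.01  ]
mat [0.6546 0.134  0.004 ]
mat [ 0.6733 -0.1111  0.004 ]
mat [ 0.5103 -0.1205  0.004 ]
mat [0.4897 0.1217 0.004 ]
[0.5816 0.0064 0.004 ]
```

View pics/top_box.png

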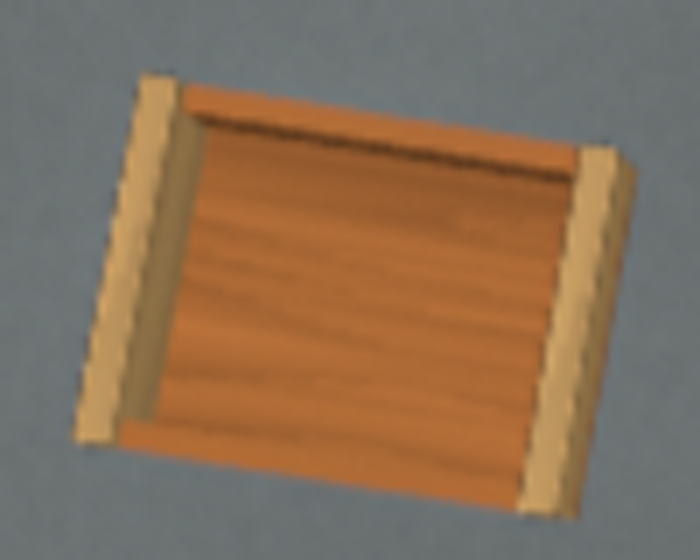

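View pics/sc_box.png

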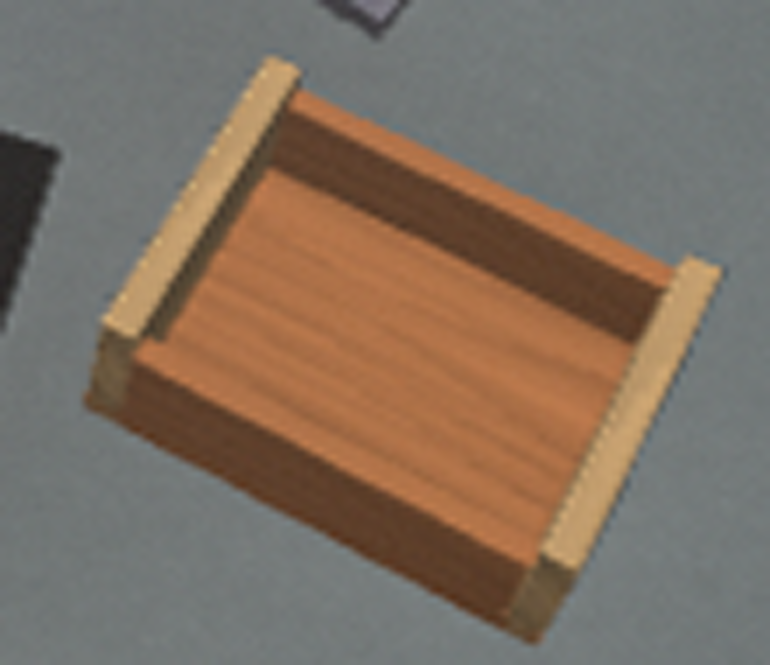

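Request:
{"fn": "play_rows", "kwargs": {
  "motion": [
    [0.5, [0, 0, -60], 0],
    [0.5, [0, 0, -120], 0],
    [0.5, [0, 0, -180], 0],
    [0.5, [0, -60, -240], 0],
    [0.5, [0, -120, -240], 0],
    [0.5, [0, -180, -240], 0],
    [0.5, [0, -240, -240], 0],
    [0.5, [0, -300, -240], 0]
  ],
  "squeeze": 20
}}

```text
clock: 1.1
eef_pos: [0.1785, 0.7474, 0.4095]
orientation: [[0.972, -0.233, 0.009], [-0.233, -0.972, 0.02], [0.004, -0.021, -1.0]]
force: [-0.3, 1.2, -0.5]
width: 0.0428
```

Run:
```python
from h import *
s=manip.observe()
for k in("clock","joints","eef_pos","orientation","width"):print(k,s[k])
def w(u,v): return (100+u/7-.5,150+v/7-.5)
P=[plane("top",w(*q),.07) for q in((140,75),(615,148),(558,515),(75,440))]
for p in P: print("box",p)
print(sum(P)/4)
def w(u,v): return (295+u/7-.5,190+v/7-.5)
P=[plane("scene",w(*q),.07) for q in((275,57),(722,270),(572,570),(103,325))]
for p in P: print("box",p)
print(sum(P)/4)
```

```text
clock 1.1
joints [ 1.5993  0.8361  1.4832  0.0116 -2.1984 -0.257 ]
eef_pos [0.1785 0.7474 0.4095]
orientation [[ 0.9724 -0.2332  0.0088]
 [-0.2333 -0.9722  0.0198]
 [ 0.004  -0.0213 -0.9998]]
width 0.042822874571355786
box [0.631  0.3714 0.07  ]
box [0.6031 0.1754 0.07  ]
box [0.4516 0.1951 0.07  ]
box [0.4803 0.3921 0.07  ]
[0.5415 0.2835 0.07  ]
box [0.4518 0.2014 0.07  ]
box [0.4806 0.3953 0.07  ]
box [0.6321 0.3702 0.07  ]
box [0.6035 0.1771 0.07  ]
[0.542 0.286 0.07 ]
```

Request:
{"fn": "play_rows", "kwargs": {
  "motion": [
    [0.5, [0, -60, 0], 0],
    [0.5, [0, -120, 0], 0],
    [0.5, [0, -180, 0], 0],
    [0.5, [0, -240, 0], 0],
    [0.5, [0, -300, 0], 0],
    [0.5, [0, -360, 0], 0],
    [0.5, [0, -420, 0], 0],
    [0.5, [0, -480, 0], 0]
  ]
}}

```text
clock: 2.1
eef_pos: [0.2029, 0.8424, 0.3024]
orientation: [[0.972, -0.234, 0.023], [-0.235, -0.968, 0.086], [0.002, -0.089, -0.996]]
force: [0.3, 0.9, -0.5]
width: 0.0427
```

Run:
```python
from h import *
s=manip.observe()
for k in("clock","joints","eef_pos","orientation","width"):print(k,s[k])
```

```text
clock 2.1
joints [ 1.5727  0.9832  1.4906  0.0255 -1.9923 -0.2273]
eef_pos [0.2029 0.8424 0.3024]
orientation [[ 0.9721 -0.2335  0.0231]
 [-0.2347 -0.9683  0.0856]
 [ 0.0023 -0.0887 -0.9961]]
width 0.042745768459897374
```

Request:
{"fn": "play_rows", "kwargs": {
  "motion": [
    [0.5, [41, 45, -12], 9],
    [0.5, [82, 91, -24], 18],
    [0.5, [123, 136, -36], 27],
    [0.5, [164, 182, -48], 36],
    [0.5, [204, 228, -60], 45],
    [0.5, [246, 273, -70], 54],
    [0.5, [287, 319, -80], 63],
    [0.5, [328, 364, -90], 72]
  ]
}}

```text
clock: 3.1
eef_pos: [0.4148, 0.4409, 0.3577]
orientation: [[0.073, -0.997, 0.024], [-0.994, -0.071, 0.087], [-0.085, -0.03, -0.996]]
force: [0.7, -0.7, -0.4]
width: 0.0431
```

```bash
cat >> h.py <<'E'
def st(D=None):
    s=manip.observe()
    for k in("clock","joints","eef_pos","orientation","force","width"):print(k,s[k])
    R=s["orientation"];z=R[:,2]
    print("tilt deg",np.degrees(np.arccos(-z[2])),"dir",np.degrees(np.arctan2(z[1],z[0])),"toolx az",np.degrees(np.arctan2(R[1,0],R[0,0])))
    with open("log.txt","a") as f: f.write(repr([s["joints"].tolist(),s["eef_pos"].tolist(),s["orientation"].tolist()])+"\n")
    if D is not None: print("target in tool mm",R.T@(np.array(D)-s["eef_pos"])*1000)
    return s
E
python3 -c "
from h import *
st([.75,-.2,.42])"
```

```text
clock 3.1
joints [ 1.1374  0.0321  0.312  -0.0152 -1.7618 -1.0685]
eef_pos [0.4148 0.4409 0.3577]
orientation [[ 0.0734 -0.997   0.0237]
 [-0.9937 -0.0711  0.0868]
 [-0.0849 -0.0299 -0.9959]]
force [ 0.6672 -0.702  -0.3988]
width 0.043101176580552396
tilt deg 5.162135221407614 dir 74.72195827550169 toolx az -85.7772354302716
target in tool mm [ 656.1942 -290.4915 -109.7675]
```

Request:
{"fn": "play_rows", "kwargs": {
  "motion": [
    [0.5, [56, -25, -9], 0],
    [0.5, [112, -50, -18], 0],
    [0.5, [168, -75, -27], 0],
    [0.5, [224, -100, -36], 0],
    [0.5, [280, -125, -45], 0],
    [0.5, [336, -150, -54], 0],
    [0.5, [392, -175, -63], 0],
    [0.5, [448, -200, -72], 0]
  ]
}}

```text
clock: 4.1
eef_pos: [0.6476, 0.0049, 0.3977]
orientation: [[0.078, -0.997, 0.024], [-0.993, -0.076, 0.086], [-0.084, -0.031, -0.996]]
force: [0.0, 1.4, 0.7]
width: 0.0429
```

Request:
{"fn": "play_rows", "kwargs": {
  "motion": [
    [0.5, [50, -35, -9], 0],
    [0.5, [100, -75, -18], 0],
    [0.5, [150, -120, -27], 0],
    [0.5, [170, -180, -30], 0],
    [0.5, [190, -240, -30], 0],
    [0.5, [200, -300, -30], 0],
    [0.5, [210, -360, -30], 0],
    [0.5, [210, -420, -30], 0]
  ]
}}

```text
clock: 5.1
eef_pos: [0.8284, -0.1364, 0.3291]
orientation: [[0.079, -0.994, 0.074], [-0.994, -0.073, 0.077], [-0.071, -0.08, -0.994]]
force: [-0.0, 0.6, -0.4]
width: 0.0426
```

```bash
python3 -c "
from h import *
st([.85,-.2,.42])"
```

```text
clock 5.1
joints [ 0.0407  0.9285  1.4916 -0.084  -2.0547 -0.0068]
eef_pos [ 0.8284 -0.1364  0.3291]
orientation [[ 0.0786 -0.9941  0.0744]
 [-0.9943 -0.0728  0.0773]
 [-0.0715 -0.0801 -0.9942]]
force [-0.0486  0.5515 -0.4083]
width 0.0426499051921901
tilt deg 6.160620028693715 dir 46.115278988813635 toolx az -85.48053453324232
target in tool mm [ 58.3993 -24.144  -93.7099]
```

Request:
{"fn": "play_rows", "kwargs": {
  "motion": [
    [0.5, [6, -50, -36], 0],
    [0.5, [12, -100, -72], 0],
    [0.5, [20, -150, -108], 0],
    [0.5, [26, -200, -144], 0],
    [0.5, [32, -250, -180], 0],
    [0.5, [40, -300, -216], 0],
    [0.5, [46, -350, -252], 0],
    [0.5, [52, -400, -288], 0]
  ]
}}

```text
clock: 6.1
eef_pos: [0.8305, -0.1216, 0.3567]
orientation: [[0.077, -0.99, 0.121], [-0.995, -0.068, 0.069], [-0.06, -0.126, -0.99]]
force: [0.3, 0.4, -0.9]
width: 0.0426
```

```bash
python3 -c "
from h import *
st([.85,-.2,.42])"
```

```text
clock 6.1
joints [ 0.0644  0.8978  1.4908 -0.0686 -2.0369 -0.0262]
eef_pos [ 0.8305 -0.1216  0.3567]
orientation [[ 0.0765 -0.9897  0.1212]
 [-0.9952 -0.0685  0.0692]
 [-0.0602 -0.1259 -0.9902]]
force [ 0.3133  0.3986 -0.9458]
width 0.042643180731401414
tilt deg 8.022109011368572 dir 29.731139792863633 toolx az -85.60294506407912
target in tool mm [ 75.7373 -21.8686 -65.7007]
```

Request:
{"fn": "play_rows", "kwargs": {
  "motion": [
    [0.5, [6, -480, -60], 0],
    [0.5, [12, -480, -60], 0],
    [0.5, [20, -480, -60], 0],
    [0.5, [26, -480, -60], 0],
    [0.5, [32, -480, -60], 0],
    [0.5, [40, -480, -60], 0],
    [0.5, [46, -480, -60], 0],
    [0.5, [52, -480, -60], 0]
  ]
}}

```text
clock: 7.1
eef_pos: [0.9012, -0.0899, 0.285]
orientation: [[0.075, -0.982, 0.175], [-0.996, -0.065, 0.063], [-0.05, -0.179, -0.983]]
force: [0.5, 1.1, -0.3]
width: 0.0429
```

```bash
python3 -c "
from h import *
st([.85,-.2,.42])"
```

```text
clock 7.1
joints [ 0.1016  0.9951  1.4907 -0.0468 -1.8844 -0.0496]
eef_pos [ 0.9012 -0.0899  0.285 ]
orientation [[ 0.0749 -0.9817  0.175 ]
 [-0.9959 -0.0648  0.0625]
 [-0.0501 -0.179  -0.9826]]
force [ 0.4599  1.1006 -0.2628]
width 0.042931713772581835
tilt deg 10.711835404618661 dir 19.66449851421984 toolx az -85.699230546342
target in tool mm [  99.0743   33.2706 -148.5183]
```

Request:
{"fn": "play_rows", "kwargs": {
  "motion": [
    [0.5, [30, -480, -240], 0],
    [0.5, [30, -480, -240], 0],
    [0.5, [30, -480, -240], 0],
    [0.5, [30, -480, -240], 0],
    [0.5, [30, -480, -240], 0],
    [0.5, [30, -480, -240], 0],
    [0.5, [30, -480, -240], 0],
    [0.5, [30, -480, -240], 0]
  ]
}}

```text
clock: 8.1
eef_pos: [0.903, -0.067, 0.3224]
orientation: [[0.073, -0.971, 0.228], [-0.996, -0.062, 0.057], [-0.042, -0.232, -0.972]]
force: [-0.4, 0.1, -0.2]
width: 0.0426
```

```bash
python3 -c "
from h import *
st([.85,-.2,.42])"
```

```text
clock 8.1
joints [ 0.1344  0.9577  1.4906 -0.0274 -1.8674 -0.077 ]
eef_pos [ 0.903  -0.067   0.3224]
orientation [[ 0.0732 -0.9708  0.2283]
 [-0.9965 -0.0617  0.0573]
 [-0.0415 -0.2316 -0.9719]]
force [-0.4434  0.121  -0.1671]
width 0.04259620553890679
tilt deg 13.61099092561823 dir 14.084840783262312 toolx az -85.79696787621994
target in tool mm [ 124.6363   37.0388 -114.5646]
```

Request:
{"fn": "play_rows", "kwargs": {
  "motion": [
    [0.5, [100, -480, -200], 0],
    [0.5, [100, -480, -200], 0],
    [0.5, [100, -480, -200], 0],
    [0.5, [100, -480, -200], 0],
    [0.5, [100, -480, -200], 0],
    [0.5, [100, -480, -200], 0],
    [0.5, [100, -480, -200], 0],
    [0.5, [100, -480, -200], 0]
  ]
}}

```text
clock: 9.1
eef_pos: [0.9096, -0.0859, 0.3433]
orientation: [[0.071, -0.957, 0.282], [-0.997, -0.059, 0.051], [-0.032, -0.285, -0.958]]
force: [-0.2, -0.7, 0.3]
width: 0.0424
```

Request:
{"fn": "play_rows", "kwargs": {
  "motion": [
    [0.5, [100, -480, -250], 0],
    [0.5, [100, -480, -250], 0],
    [0.5, [100, -480, -250], 0],
    [0.5, [100, -480, -250], 0],
    [0.5, [100, -480, -250], 0],
    [0.5, [100, -480, -250], 0],
    [0.5, [100, -480, -250], 0],
    [0.5, [100, -480, -250], 0]
  ]
}}

```text
clock: 10.1
eef_pos: [0.897, -0.1005, 0.392]
orientation: [[0.068, -0.94, 0.334], [-0.997, -0.056, 0.043], [-0.022, -0.336, -0.941]]
force: [-0.3, 0.1, 0.3]
width: 0.0425
```

```bash
python3 -c "
from h import *
st([.85,-.2,.42])"
```

```text
clock 10.1
joints [ 0.1046  0.8865  1.4906 -0.0084 -1.831  -0.0444]
eef_pos [ 0.897  -0.1005  0.392 ]
orientation [[ 0.0676 -0.94    0.3344]
 [-0.9975 -0.0563  0.0433]
 [-0.0219 -0.3365 -0.9414]]
force [-0.2626  0.1241  0.3399]
width 0.042492515826692216
tilt deg 19.706225504429675 dir 7.382011216824849 toolx az -86.12471302462592
target in tool mm [ 95.4311  40.3229 -46.3831]
```

Request:
{"fn": "play_rows", "kwargs": {
  "motion": [
    [0.5, [60, -480, -120], 0],
    [0.5, [60, -480, -120], 0],
    [0.5, [60, -480, -120], 0],
    [0.5, [60, -480, -120], 0],
    [0.5, [60, -480, -120], 0],
    [0.5, [60, -480, -120], 0],
    [0.5, [60, -480, -120], 0],
    [0.5, [60, -480, -120], 0]
  ]
}}

```text
clock: 11.1
eef_pos: [0.9217, -0.0908, 0.3926]
orientation: [[0.064, -0.92, 0.387], [-0.998, -0.054, 0.036], [-0.013, -0.389, -0.921]]
force: [0.2, -0.3, 0.1]
width: 0.0427
```

Request:
{"fn": "play_rows", "kwargs": {
  "motion": [
    [0.5, [60, -480, -160], 0],
    [0.5, [60, -480, -160], 0],
    [0.5, [60, -480, -160], 0],
    [0.5, [60, -480, -160], 0],
    [0.5, [60, -480, -160], 0],
    [0.5, [60, -480, -160], 0],
    [0.5, [60, -480, -160], 0],
    [0.5, [60, -480, -160], 0]
  ]
}}

```text
clock: 12.1
eef_pos: [0.9236, -0.0845, 0.4242]
orientation: [[0.06, -0.897, 0.439], [-0.998, -0.052, 0.03], [-0.004, -0.44, -0.898]]
force: [-0.2, -0.2, 0.7]
width: 0.0426
```

```bash
python3 -c "
from h import *
st([.85,-.2,.42])"
```

```text
clock 12.1
joints [ 0.1333  0.8719  1.4906  0.0293 -1.735  -0.0627]
eef_pos [ 0.9236 -0.0845  0.4242]
orientation [[ 0.0599 -0.8966  0.4387]
 [-0.9982 -0.0522  0.0296]
 [-0.0037 -0.4397 -0.8981]]
force [-0.2056 -0.1896  0.679 ]
width 0.042647261164442916
tilt deg 26.087199501172254 dir 3.8648818207578604 toolx az -86.56704814794595
target in tool mm [110.9462  73.8497 -31.9331]
```

Request:
{"fn": "play_rows", "kwargs": {
  "motion": [
    [0.5, [60, -480, -160], 0],
    [0.5, [60, -480, -160], 0],
    [0.5, [60, -480, -160], 0],
    [0.5, [60, -480, -160], 0],
    [0.5, [60, -480, -160], 0],
    [0.5, [60, -480, -160], 0],
    [0.5, [60, -480, -160], 0],
    [0.5, [60, -480, -160], 0]
  ]
}}

```text
clock: 13.1
eef_pos: [0.9197, -0.0803, 0.4619]
orientation: [[0.056, -0.87, 0.489], [-0.998, -0.051, 0.023], [0.005, -0.49, -0.872]]
force: [-0.5, 0.2, 0.2]
width: 0.0429
```

Run:
```python
from h import *
s=st([.85,-.2,.42])
R=s["orientation"];z=R[:,2]
bar=np.array([.4925,-.2785,.1029])
T=bar+.019*z
print("grasp TCP",T)
for nm,W in(("via",T-.2*z+np.array([0,0,.1])),("pre",T-.08*z),("grasp",T)): print(nm,W,R.T@(W-s["eef_pos"])*1000)
print("lift10cm",R.T@[0,0,100])
# FK fit
from scipy.optimize import least_squares
from scipy.spatial.transform import Rotation as Ro
L=[eval(l) for l in open("log.txt")]
def fk(p,q):
    r0,h,a,b,c,lat,e0=p
    R1=Ro.from_euler('z',q[0]).as_matrix()
    d=np.array([r0,-lat,h])+a*np.array([np.sin(q[1]),0,np.cos(q[1])])
    e=q[2]-q[1]
    Rf=Ro.from_euler('y',-e).as_matrix() # x along forearm
    d=d+Rf@[0,0,e0]
    Rw=Rf@Ro.from_euler('x',q[3]).as_matrix()
    # tool dir: at q5=-pi/2 perpendicular down
    Rt=Rw@Ro.from_euler('y',-(q[4]+np.pi/2)).as_matrix()
    Rfin=R1@Rt@np.array([[0,-1,0],[-1,0,0],[0,0,-1.]])@Ro.from_euler('z',-q[5]).as_matrix()
    pos=R1@(d+Rf@[b,0,0]+Rt@[0,0,-c])
    return pos,Rfin
def f(p):
    o=[]
    for q,x,_ in L: o+=list(fk(p,q)[0]-x)
    return o
r=least_squares(f,[0,.3,.4,.5,.3,.2,0]);print(r.x,np.abs(r.fun).max())
for q,x,RR in (L[0],L[-1]): print(fk(r.x,q)[1]-np.array(RR))
```

```text
clock 13.1
joints [ 0.1457  0.8374  1.4906  0.0485 -1.714  -0.0695]
eef_pos [ 0.9197 -0.0803  0.4619]
orientation [[ 0.0556 -0.8704  0.4892]
 [-0.9984 -0.0507  0.0233]
 [ 0.0045 -0.4898 -0.8718]]
force [-0.4762  0.2144  0.1948]
width 0.04291084647908535
tilt deg 29.327656637661967 dir 2.7264895869744024 toolx az -86.81386564256056
target in tool mm [115.4935  87.1999  -0.3585]
grasp TCP [ 0.5018 -0.2781  0.0863]
via [ 0.4039 -0.2827  0.3607] [ 173.0233  508.6664 -168.8191]
pre [ 0.4627 -0.2799  0.1561] [172.5726 557.6447  38.3642]
grasp [ 0.5018 -0.2781  0.0863] [172.5726 557.6447 118.3642]
lift10cm [  0.4507 -48.9783 -87.1833]
[-0.0219  0.1247  0.4033  0.5577  0.261   0.1847 -0.0728] 0.039385223649310123
[[-0.0063  0.0006  0.0271]
 [-0.0015  0.0079 -0.0125]
 [ 0.0141 -0.0256  0.    ]]
[[ 0.0583 -0.002  -0.0139]
 [ 0.0076 -0.0142  0.0949]
 [-0.0768  0.0053 -0.    ]]
```

Request:
{"fn": "play_rows", "kwargs": {
  "motion": [
    [0.5, [19, 58, -8], 0],
    [0.5, [38, 116, -15], 0],
    [0.5, [57, 174, -22], 0],
    [0.5, [76, 232, -30], 0],
    [0.5, [95, 290, -38], 0],
    [0.5, [114, 348, -45], 0],
    [0.5, [133, 406, -52], 0],
    [0.5, [152, 464, -60], 0]
  ]
}}

```text
clock: 14.1
eef_pos: [0.5612, -0.2291, 0.3153]
orientation: [[0.056, -0.87, 0.49], [-0.998, -0.051, 0.023], [0.005, -0.491, -0.871]]
force: [0.9, -1.5, 0.9]
width: 0.0431
```

Run:
```python
from h import *
s=st()
R=s["orientation"];z=R[:,2]
T=np.array([.4925,-.2785,.1029])+.019*z
for nm,W in(("pre",T-.08*z),("grasp",T)): print(nm,W,R.T@(W-s["eef_pos"])*1000)
for n in("scene","top"): save(manip.snapshot(n),n+"1")
```

```text
clock 14.1
joints [-0.1023 -0.3348 -0.151  -0.0772 -1.2475  0.165 ]
eef_pos [ 0.5612 -0.2291  0.3153]
orientation [[ 0.0558 -0.8699  0.49  ]
 [-0.9984 -0.051   0.0232]
 [ 0.0048 -0.4905 -0.8714]]
force [ 0.9089 -1.5145  0.9123]
width 0.04310811412527606
tilt deg 29.37739934877986 dir 2.710397656951319 toolx az -86.79897672321952
pre [ 0.4626 -0.2799  0.1561] [ 44.4717 166.494   89.2159]
grasp [ 0.5018 -0.2781  0.0863] [ 44.4717 166.494  169.2159]
```

View pics/scene1.png

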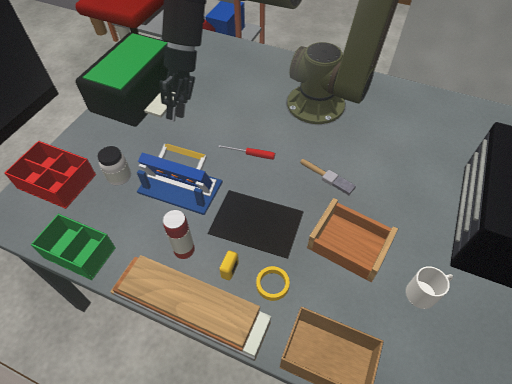

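View pics/top1.png

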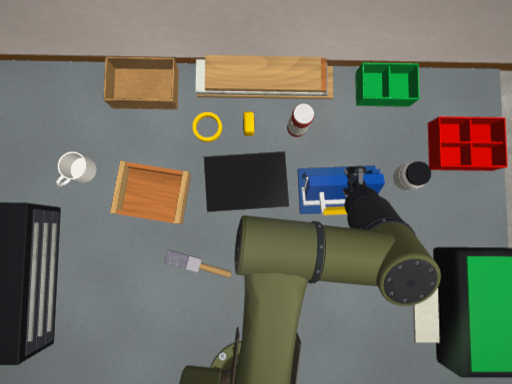

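Run:
```python
from h import *
s=st()
R=s["orientation"];z=R[:,2]
T=np.array([.4925,-.2785,.1029])+.019*z
for nm,W in(("pre",T-.08*z),("grasp",T)): print(nm,W,R.T@(W-s["eef_pos"])*1000)
```

```text
clock 14.2
joints [-0.1049 -0.3382 -0.1544 -0.0777 -1.2488  0.1644]
eef_pos [ 0.559  -0.2302  0.3145]
orientation [[ 0.053  -0.8707  0.4889]
 [-0.9986 -0.0481  0.0226]
 [ 0.0039 -0.4894 -0.872 ]]
force [0.0427 0.1315 1.6724]
width 0.04259441659316892
tilt deg 29.304104096134147 dir 2.642559066709553 toolx az -86.96251657496688
pre [ 0.4627 -0.2799  0.1561] [ 43.9333 163.8072  89.8835]
grasp [ 0.5018 -0.2781  0.0863] [ 43.9333 163.8072 169.8835]
```

Request:
{"fn": "play_rows", "kwargs": {
  "motion": [
    [0.5, [15, 55, 10], 0],
    [0.5, [30, 110, 25], 0],
    [0.5, [44, 164, 45], 0],
    [0.5, [44, 164, 80], 0],
    [0.5, [44, 164, 110], 0],
    [0.5, [44, 164, 135], 0],
    [0.5, [44, 164, 155], 0],
    [0.5, [44, 164, 168], 0]
  ],
  "squeeze": 60
}}

```text
clock: 15.2
eef_pos: [0.5056, -0.2767, 0.0884]
orientation: [[0.056, -0.871, 0.489], [-0.998, -0.051, 0.024], [0.004, -0.489, -0.872]]
force: [0.3, 0.1, 0.3]
width: 0.0426
```

Run:
```python
from h import *
im=manip.snapshot("scene"); save(im,"s2",(110,60,280,220),4)
s=st()
R=s["orientation"];z=R[:,2]
T=np.array([.4925,-.2785,.1029])+.019*z
print(R.T@(T-s["eef_pos"])*1000)
print("TCP px",proj("scene",s["eef_pos"]),"bar",proj("scene",[.4925,-.2785,.1029]))
```

```text
clock 15.25
joints [-0.2492 -0.3534 -0.5435 -0.1851 -0.8985  0.3858]
eef_pos [ 0.5054 -0.2764  0.0867]
orientation [[ 0.0559 -0.8714  0.4874]
 [-0.9984 -0.0503  0.0246]
 [ 0.0031 -0.488  -0.8728]]
force [-0.0252  1.5754 -2.1881]
width 0.043004589669709416
tilt deg 29.210794657227403 dir 2.8861011523815776 toolx az -86.79784385657524
[ 1.4465  3.4242 -1.4646]
TCP px [183.2121 157.5811] bar [183.8955 151.106 ]
```

View pics/s2.png

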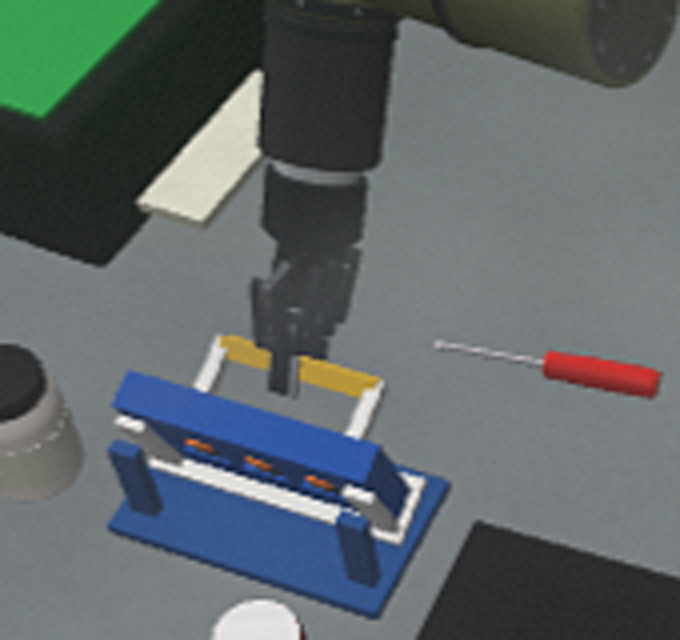

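Request:
{"fn": "play_rows", "kwargs": {
  "motion": [
    [0.2, [0, 3, 0], 0],
    [0.0, [0, 3, 0], 0],
    [0.0, [0, 3, 0], 0],
    [0.0, [0, 3, 0], 0],
    [0.0, [0, 3, 0], 0],
    [0.0, [0, 3, 0], 0],
    [0.0, [0, -5, -9], 0],
    [0.0, [0, -15, -26], 0]
  ],
  "squeeze": 80
}}

```text
clock: 16.25
eef_pos: [0.5038, -0.2764, 0.1176]
orientation: [[0.055, -0.873, 0.485], [-0.998, -0.049, 0.025], [0.002, -0.486, -0.874]]
force: [-0.3, 0.6, -4.9]
width: 0.0144
```

Run:
```python
from h import *
im=manip.snapshot("scene"); save(im,"s3",(110,60,280,220),4)
s=st()
```

```text
clock 16.3
joints [-0.249  -0.3784 -0.5004 -0.1744 -0.961   0.3704]
eef_pos [ 0.5057 -0.2774  0.1225]
orientation [[ 0.0554 -0.8695  0.4907]
 [-0.9984 -0.0512  0.022 ]
 [ 0.006  -0.4912 -0.871 ]]
force [ 0.2056 -1.6603 -1.9224]
width 0.014977331041701599
tilt deg 29.421632992990283 dir 2.5670278677584166 toolx az -86.82189356020669
```

View pics/s3.png

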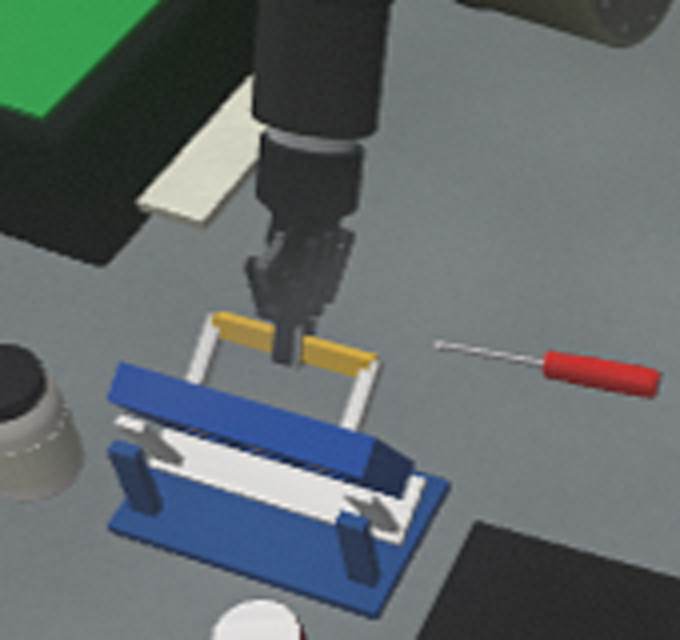

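Request:
{"fn": "play_rows", "kwargs": {
  "motion": [
    [0, [0, -25, -44], 0],
    [0, [1, -49, -87], 0],
    [0, [-29, -75, -130], 0],
    [0, [-84, -92, -144], -10],
    [0, [-143, -100, -140], -20],
    [0, [-203, -107, -136], -30],
    [0, [-262, -115, -132], -40],
    [0, [-322, -122, -129], -50]
  ],
  "squeeze": 100
}}

```text
clock: 17.3
eef_pos: [0.53, 0.0501, 0.2898]
orientation: [[0.706, -0.512, 0.489], [-0.598, -0.801, 0.025], [0.379, -0.31, -0.872]]
force: [1.5, -0.3, -4.7]
width: 0.0142
```

```bash
cat >> h.py <<'E'
def go(*ws):
    "world deltas of the grasp point -> tool mm"
    s=manip.observe();R=s["orientation"];g=s["eef_pos"]-.019*R[:,2]
    print("grasp pt",g)
    for w in ws: print(w,"->",np.round(R.T@(np.array(w)-g)*1000,1))
E
python3 - <<'E'
from h import *
s=st()
go((.5417,.285,.29),(.5417,.285,.215))
E
```

```text
clock 17.3
joints [ 0.6588 -0.6208 -0.5203  0.2991 -1.2527  0.2433]
eef_pos [0.53   0.0501 0.2898]
orientation [[ 0.7058 -0.5122  0.4894]
 [-0.5984 -0.8008  0.025 ]
 [ 0.3791 -0.3105 -0.8717]]
force [ 1.4723 -0.3111 -4.6566]
width 0.014175685202771153
tilt deg 29.342684253515547 dir 2.921363455372566 toolx az -40.29197735207508
grasp pt [0.5207 0.0496 0.3064]
(0.5417, 0.285, 0.29) -> [-132.2 -194.2   30.5]
(0.5417, 0.285, 0.215) -> [-160.6 -170.9   95.8]
```

Request:
{"fn": "play_rows", "kwargs": {
  "motion": [
    [0, [-26, -38, 6], -10],
    [0, [-52, -77, 12], -20],
    [0, [-78, -115, 18], -30],
    [0, [-104, -154, 24], -40],
    [0, [-132, -194, 30], -50],
    [0, [-132, -194, 30], -60],
    [0, [-132, -194, 30], -70],
    [0, [-132, -194, 30], -80]
  ]
}}

```text
clock: 18.3
eef_pos: [0.5525, 0.2832, 0.2735]
orientation: [[0.628, 0.606, 0.488], [0.685, -0.728, 0.024], [0.37, 0.319, -0.873]]
force: [-0.8, 0.8, -4.7]
width: 0.0143
```

Request:
{"fn": "play_rows", "kwargs": {
  "motion": [
    [0, [0, 0, 0], -10],
    [0, [0, 0, 0], -20],
    [0, [0, 0, 0], -30],
    [0, [0, 0, 0], -40],
    [0, [0, 0, 0], -50],
    [0, [0, 0, 0], -50],
    [0, [0, 0, 0], -50],
    [0, [0, 0, 0], -50]
  ]
}}

```text
clock: 19.3
eef_pos: [0.5529, 0.2829, 0.2742]
orientation: [[-0.054, 0.87, 0.489], [0.999, 0.049, 0.024], [-0.003, 0.49, -0.872]]
force: [0.7, -0.1, -5.0]
width: 0.014
```

Run:
```python
from h import *
for n in("scene","top"): save(manip.snapshot(n),n+"4")
s=st()
go((.5417,.285,.29),(.5417,.285,.215),(.5417,.285,.2),(.5417,.285,.15))
```

```text
clock 19.4
joints [ 1.0081 -0.3033 -0.381   0.4423 -1.2157  2.0918]
eef_pos [0.5529 0.2829 0.2742]
orientation [[-0.0547  0.8704  0.4893]
 [ 0.9985  0.0495  0.0234]
 [-0.0038  0.4898 -0.8718]]
force [ 0.1941 -0.0235 -5.3275]
width 0.013973184963122281
tilt deg 29.329418606738248 dir 2.743752294831778 toolx az 93.13436471408475
grasp pt [0.5436 0.2824 0.2908]
(0.5417, 0.285, 0.29) -> [ 2.7 -2.  -0.2]
(0.5417, 0.285, 0.215) -> [  3.  -38.7  65.2]
(0.5417, 0.285, 0.2) -> [  3.  -46.   78.3]
(0.5417, 0.285, 0.15) -> [  3.2 -70.5 121.9]
```

View pics/scene4.png

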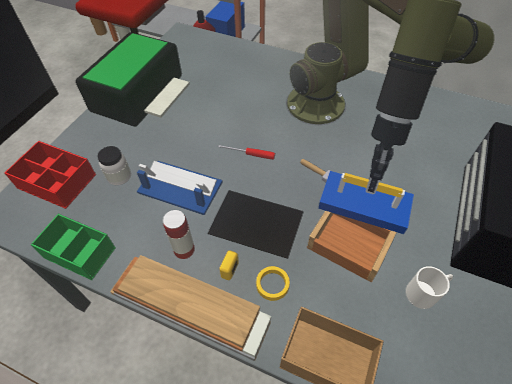

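View pics/top4.png

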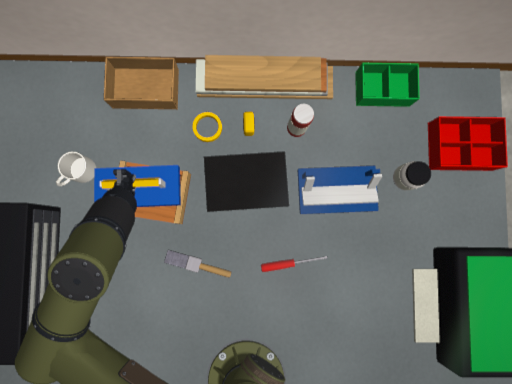

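Run:
```python
from h import *
im=cv2.imread("pics/top4.png")[:,:,::-1].copy();M=masks(im)
for k in("blue","yellow"):
    for a,r,b in rects(M[k],15): print(k,a,np.round(r[0],1),np.round(r[1],1),b.round(1).tolist())
print(proj("top",[.5436,.2824,.2908]), plane("top",(137,187),.235))
save(im,"t4",(85,140,205,240),6)
```

```text
blue 1820.0 [136.6 186.1] [40.2 86.3] [[92.5999984741211, 167.8000030517578], [178.89999389648438, 164.3000030517578], [180.60000610351562, 204.39999389648438], [94.30000305175781, 208.0]]
blue 1678.0 [339.2 189.3] [45.1 81.2] [[297.70001220703125, 168.39999389648438], [378.79998779296875, 165.0], [380.70001220703125, 210.10000610351562], [299.6000061035156, 213.5]]
yellow 675.0 [206.5 126.5] [29. 29.] [[192.0, 112.0], [221.0, 112.0], [221.0, 141.0], [192.0, 141.0]]
yellow 219.5 [248.6 123.1] [24.1 10.5] [[242.60000610351562, 111.4000015258789], [253.0, 110.69999694824219], [254.6999969482422, 134.8000030517578], [244.1999969482422, 135.5]]
yellow 169.5 [145.  182.1] [ 7.7 26.3] [[131.60000610351562, 179.3000030517578], [157.8000030517578, 177.1999969482422], [158.39999389648438, 185.0], [132.1999969482422, 187.0]]
yellow 82.5 [108.5 184. ] [ 8. 15.] [[101.0, 180.0], [116.0, 180.0], [116.0, 188.0], [101.0, 188.0]]
[130.1317 182.4202] [0.5382 0.2791 0.235 ]
```

View pics/t4.png

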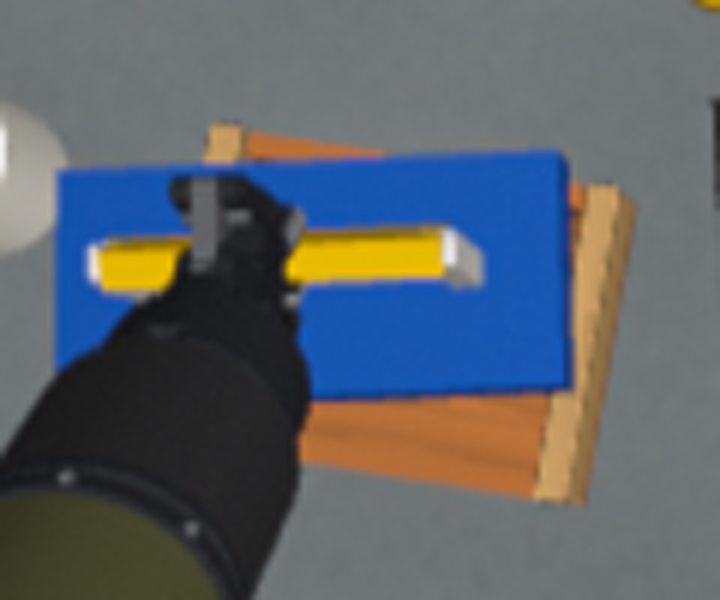

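Request:
{"fn": "play_rows", "kwargs": {
  "motion": [
    [0, [5, -6, 19], 0],
    [0, [5, -25, 54], 0],
    [0, [5, -45, 89], 0],
    [0, [5, -65, 124], 0],
    [0, [5, -65, 124], 0],
    [0, [5, -45, 89], 0],
    [0, [5, -30, 63], 0],
    [0, [5, -30, 63], 0]
  ],
  "squeeze": 60
}}

```text
clock: 20.4
eef_pos: [0.5583, 0.2889, 0.2072]
orientation: [[-0.056, 0.869, 0.492], [0.998, 0.049, 0.027], [-0.001, 0.493, -0.87]]
force: [0.7, 0.2, -3.9]
width: 0.014
```

Run:
```python
from h import *
for n in("scene","top"): save(manip.snapshot(n),n+"5")
save(manip.snapshot("scene"),"s5",(280,120,450,290),4)
s=st()
go((.5417,.285,.156))
```

```text
clock 20.55
joints [ 1.0006 -0.2852 -0.5031  0.4666 -1.0891  2.0338]
eef_pos [0.5569 0.2873 0.202 ]
orientation [[-0.0552  0.8715  0.4874]
 [ 0.9985  0.0512  0.0216]
 [-0.0061  0.4878 -0.8729]]
force [-0.0024  0.1351 -3.1609]
width 0.0141320423883341
tilt deg 29.19910726703144 dir 2.5364147121297798 toolx az 93.16373785587257
grasp pt [0.5477 0.2869 0.2186]
(0.5417, 0.285, 0.156) -> [ -1.2 -35.8  51.7]
```

View pics/s5.png

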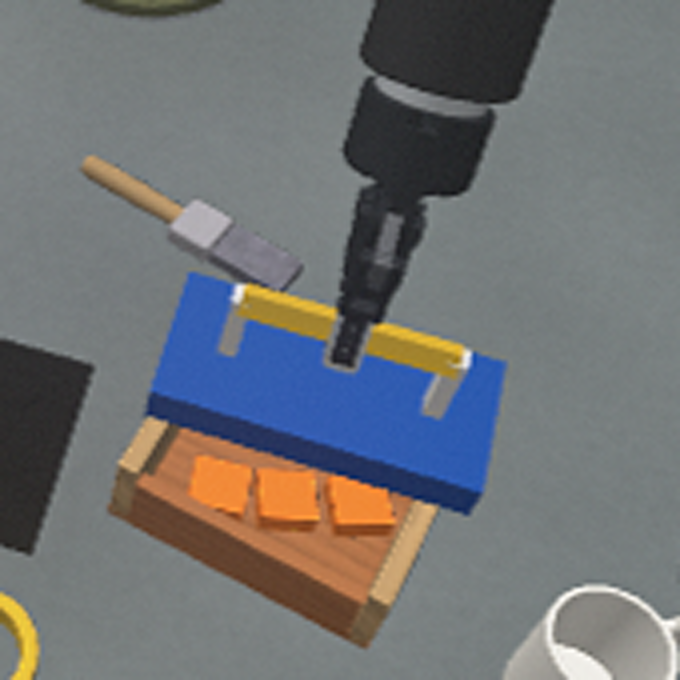

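Request:
{"fn": "play_rows", "kwargs": {
  "motion": [
    [0, [-56, 3, 0], 0],
    [0, [-112, 6, 0], 0],
    [0, [-168, 9, 4], 0],
    [0, [-225, 12, 8], 0],
    [0, [-282, 15, 10], 0],
    [0, [-282, 2, 35], 0],
    [0, [-282, -16, 65], 0],
    [0, [-282, -29, 88], 0]
  ]
}}

```text
clock: 21.55
eef_pos: [0.5894, 0.0057, 0.1106]
orientation: [[-0.054, 0.873, 0.485], [0.999, 0.05, 0.022], [-0.006, 0.486, -0.874]]
force: [-0.1, 0.0, -3.1]
width: 0.0144
```

Run:
```python
from h import *
im=manip.snapshot("top"); save(im,"top6"); im2=manip.snapshot("scene"); save(im2,"scene6")
s=st()
go((.5816,.0064,.12),(.5816,.0064,.09))
for a,r,b in rects(masks(im)["blue"],100): print(np.round(r[0],1),r[1],[plane("top",q,.035+s["eef_pos"][2]+.0166-.09)[:2].round(3).tolist() for q in [r[0]]])
```

```text
clock 21.65
joints [ 0.463  -0.4329 -0.7173  0.2676 -0.8395  2.6007]
eef_pos [0.588  0.0054 0.1081]
orientation [[-0.0543  0.8749  0.4812]
 [ 0.9985  0.0509  0.0203]
 [-0.0067  0.4816 -0.8764]]
force [-1.2837 -0.5889 -4.2355]
width 0.014193327423292636
tilt deg 28.791426118627616 dir 2.411842857179979 toolx az 93.11529502598931
grasp pt [0.5789 0.005  0.1248]
(0.5816, 0.0064, 0.12) -> [1.2 0.2 5.5]
(0.5816, 0.0064, 0.09) -> [  1.4 -14.3  31.8]
[339.2 189.3] (45.085880279541016, 81.22119140625) [[0.554, -0.266]]
[246.2 181. ] (36.48727035522461, 73.88671875) [[0.575, 0.005]]
```

View pics/scene6.png

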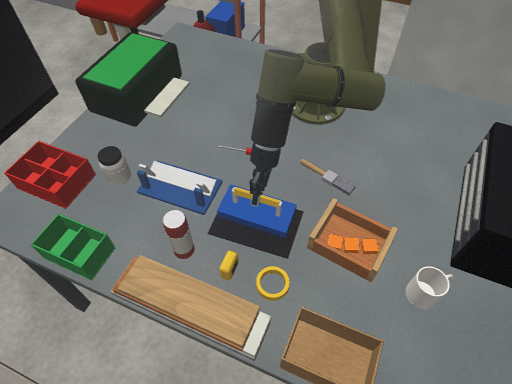

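View pics/top6.png

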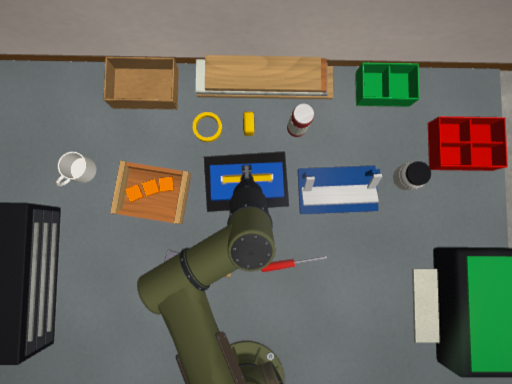

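Request:
{"fn": "play_rows", "kwargs": {
  "motion": [
    [0, [1, -3, 10], 0],
    [0, [1, -7, 17], 0],
    [0, [1, -10, 23], 0],
    [0, [1, -12, 27], 0],
    [0, [1, -13, 29], 0],
    [0, [1, -14, 31], 0],
    [0, [1, -14, 32], 0],
    [0, [1, -14, 32], 0]
  ],
  "squeeze": 40
}}

```text
clock: 22.65
eef_pos: [0.5944, 0.0078, 0.0803]
orientation: [[-0.056, 0.87, 0.489], [0.998, 0.051, 0.023], [-0.004, 0.49, -0.872]]
force: [-0.2, -0.0, -2.5]
width: 0.0141
```

Run:
```python
from h import *
s=st()
go((.5816,.0064,.09))
```

```text
clock 22.65
joints [ 0.459  -0.4002 -0.7557  0.2883 -0.7605  2.5756]
eef_pos [0.5944 0.0078 0.0803]
orientation [[-0.0555  0.8702  0.4895]
 [ 0.9984  0.0506  0.0233]
 [-0.0045  0.49   -0.8717]]
force [-0.2113 -0.0227 -2.462 ]
width 0.014065114976577149
tilt deg 29.343186324641756 dir 2.7245448300208075 toolx az 93.18244917548964
grasp pt [0.5851 0.0074 0.0969]
(0.5816, 0.0064, 0.09) -> [-0.7 -6.5  4.3]
```

Request:
{"fn": "play_rows", "kwargs": {
  "motion": [
    [0, [0, -3, 2], 0],
    [0, [0, -4, 3], 0],
    [0, [0, -5, 4], 0],
    [0, [0, -6, 5], 0],
    [0, [0, -6, 6], 0],
    [0, [0, -6, 6], 0],
    [0, [0, -6, 6], 0],
    [0, [0, -6, 6], 0]
  ]
}}

```text
clock: 23.65
eef_pos: [0.5923, 0.0077, 0.0726]
orientation: [[-0.056, 0.87, 0.49], [0.998, 0.051, 0.023], [-0.004, 0.491, -0.871]]
force: [-1.1, -0.9, 0.8]
width: 0.0137
```

Run:
```python
from h import *
s=st()
go((.5816,.0064,.09))
save(manip.snapshot("scene"),"s7",(190,140,320,260),5)
```

```text
clock 23.65
joints [ 0.4604 -0.4014 -0.7733  0.2946 -0.7445  2.5667]
eef_pos [0.5923 0.0077 0.0726]
orientation [[-0.0557  0.8699  0.4901]
 [ 0.9984  0.0507  0.0235]
 [-0.0044  0.4907 -0.8713]]
force [-1.1042 -0.9137  0.7649]
width 0.013725611626970936
tilt deg 29.38727314704734 dir 2.7409113104198632 toolx az 93.19290573359258
grasp pt [0.583  0.0073 0.0892]
(0.5816, 0.0064, 0.09) -> [-0.8 -0.9 -1.4]
```

View pics/s7.png

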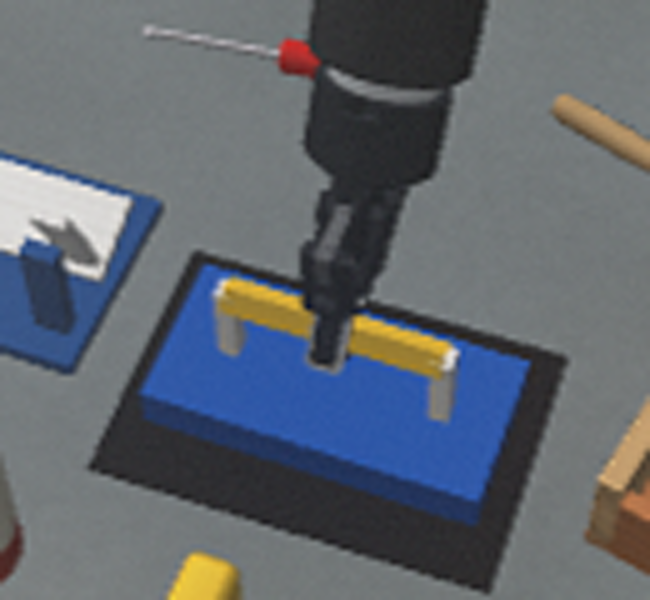

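Request:
{"fn": "play_rows", "kwargs": {
  "motion": [
    [0.15, [0, 0, 0], 0],
    [0.3, [0, 0, 0], 0],
    [0.4, [0, 0, 0], 0],
    [0.4, [0, 0, 0], 0],
    [0.4, [0, 0, -15], 0],
    [0.4, [0, 0, -40], 0],
    [0.4, [0, 0, -80], 0],
    [0.4, [0, 0, -130], 0]
  ]
}}

```text
clock: 24.7
eef_pos: [0.5274, 0.0043, 0.1856]
orientation: [[-0.055, 0.871, 0.488], [0.998, 0.051, 0.022], [-0.005, 0.488, -0.873]]
force: [0.9, 0.7, 0.6]
width: 0.0342
```

Run:
```python
from h import *
s=st()
im=manip.snapshot("top"); save(im,"top8"); im2=manip.snapshot("scene"); save(im2,"scene8")
for a,r,b in rects(masks(im)["blue"],100): print(np.round(r[0],1),r[1],plane("top",r[0],.035))
for n,i in(("top",im),("scene",im2)):
    for a,r,b in rects(masks(i)["orange"],15): print(n,"orange",a,plane(n,r[0],.03))
    for a,r,b in rects(masks(i)["yellow"],15): print(n,"yellow",a,r[0],r[1])
```

```text
clock 24.7
joints [ 0.5471 -0.6733 -0.7291  0.2702 -1.0743  2.5752]
eef_pos [0.5274 0.0043 0.1856]
orientation [[-0.0553  0.8711  0.488 ]
 [ 0.9985  0.0507  0.0225]
 [-0.0052  0.4884 -0.8726]]
force [0.9017 0.6878 0.5681]
width 0.034247152560015995
tilt deg 29.240262085322627 dir 2.637221865360717 toolx az 93.1678639972355
[245.3 181.5] (35.47328186035156, 71.92224884033203) [0.5772 0.0071 0.035 ]
[339.2 189.3] (45.085880279541016, 81.22119140625) [ 0.5571 -0.2737  0.035 ]
top orange 361.0 [0.563  0.2651 0.03  ]
top orange 191.0 [0.54   0.3372 0.03  ]
top yellow 676.0 (206.5, 126.5) (29.0, 29.0)
top yellow 248.5 (245.965087890625, 179.19717407226562) (6.385272026062012, 46.21720886230469)
top yellow 219.5 (248.60842895507812, 123.12611389160156) (24.14639663696289, 10.510002136230469)
scene orange 198.5 [0.5433 0.339  0.03  ]
scene orange 188.5 [0.559  0.2912 0.03  ]
scene orange 142.0 [0.5682 0.2452 0.03  ]
scene yellow 862.5 (272.1000061035156, 282.8000183105469) (33.09380340576172, 33.541019439697266)
scene yellow 296.0 (227.78004455566406, 264.5400390625) (13.701093673706055, 28.456119537353516)
scene yellow 279.0 (256.5243225097656, 204.5459442138672) (45.58331298828125, 7.205104351043701)
```

View pics/scene8.png

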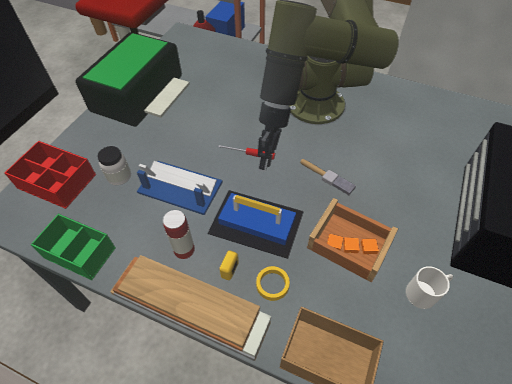

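View pics/top8.png

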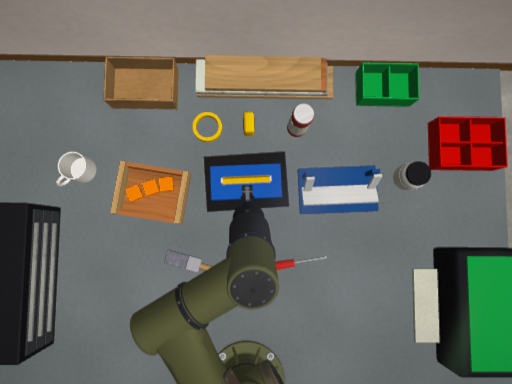

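Run:
```python
from h import *
print(tri((256.5,204.5),(245.97,179.2)))
print(manip.sign_off())
```

```text
(array([0.5777, 0.0063, 0.0887]), np.float64(0.001417815070798468))
the job is handed in; nothing more can be done
None
```

The job is done and handed in at about 25 s of the 48 s allowed. The hand-in gave no verdict, so the results below are from my own last pictures.

**What I did**
- **Tilting the tool:** the moves allow only shifts and a twist about the tool's z. I got the tilt by pulling the arm against its reach limit, where a little tilt stayed after each call. This ended at about 29° forward and used up about the first 13 s.
- **Taking the mould:** I gripped it flat on the yellow bar, lifted it from the rack and carried it over the box with a half turn about the fingers, which left it upside down and nearly level.
- **Rapping:** one rap at a commanded 0.3 m/s brought all three castings down into the box.
- **Laying it down:** I lowered the mould onto the mat until the weight came off the wrist, let go and backed away along the fingers.

**Last checks**
- **Mould:** its middle measured (0.577, 0.007) against the mat's middle at (0.582, 0.006), about 5 mm off. The bar is at a height of 0.089 m (required 0.080–0.097), and the mould looks flat.
- **Castings:** all three show inside the box walls.
- **Bystanders:** none looks moved. Tape roll and tape measure gave the same pixel positions as at the start; the rest I judged by eye.
- **Gripper:** open and clear of the mould by about 0.1 m.

**What disagreed**
- The mould sat about 11° turned from the box's long axis during the rap, which did no harm.
- My fitted model of the arm's geometry did not match well (errors up to 39 mm), so I did not use it.
- In the top view the colour mask merged two castings into one blob. The other view shows all three separately.

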